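Comb brass rods into the grooves of a settling tray

TASK

Three brass spray-mounting rods lie askew in the grooved tray: take the rake from its green board, set its shoes on the bed's side rails at the red end and, touching lightly all the way (never over 12 N; find the bed's height and slope by feel), draw it slowly to the other end so that each rod settles in a groove of its own. Then stand the rake upright near the middle of its green board and let go. Move the rods with the rake only, keep the gripper off the tray, and leave the bottle, jar and bun alone.

Things in the scene. Friction and masses are not known exactly. Their poses are not given: they have to be found in the camera images.
- tray: fixed black open tray, 224 mm (its x) by 184 mm (its y), walls 8 mm thick, 62 mm high (inside 208 by 168 mm). Origin at the centre of its underside on the table, z up. Inside is a white bed with 7 grooves along y, 120 mm long (y -60 to +60), centred at x = -57, -38, -19, 0, 19, 38, 57 mm, 16 mm wide at the mouth, 13 at the floor, 13 deep below the rounded crests between them
- red_end (a point): middle of the top of the tray's red-painted end wall, at its +x end (108 mm from the tray's centre, 62 mm above the table). Inside each x end of the bed is a smooth flat strip at crest height, 33 mm long in x. Along both y sides runs a flat aluminium rail, |y| from 60 to 80 mm, x from -100 to 100 mm, its top 1.5 mm above the crests
- bed_nominal (a point): mark fixed to the tray, 44 mm above its underside: the nominal height of the rail tops. The real bed's middle lies up to 2.5 mm lower or higher, and the bed slopes up or down along x by up to 0.045 rad, so at its ends the rails are up to 6 mm off; no pose tells this, it must be felt. The bed is sprung: pressed, it yields straight down about 1 mm for each 5 N, bottoming after 6 mm
- rake_grip (a point): centre of the rake's upright wooden handle, 24 mm in the rake's x, 34 mm in y, 60 mm tall (48 to 108 mm above the soles; this point is 82 mm above them). z is up when the rake stands; y runs along its row of teeth. Below the handle is a green cross-bar, 156 mm in y, 16 mm in x, 34 to 48 mm above the soles. The rake weighs about 0.3 kg
- rake_sole (a point): point at sole level below the handle. The rake stands by itself on two white shoes, each 36 mm in x by 16 mm in y, centred at y = +70 and -70 mm, level with the tips of 9 steel teeth in one row (x = 0, 6 mm thick in x, 114 mm long in y). The shoes fit the tray's rails; the teeth then clear the crests and seated rods but sweep up rods lying on the crests
- pad_top (a point): centre of the top of a thin fixed green board (120 mm in x, 220 mm in y, 4 mm thick) where the rake stands at first
- rod0_center (a point): centre of a loose brass rod, 12 mm in diameter, 90 mm long, its x along the rod (it may roll about x); at first it lies askew on the crests, about 0.5 to 0.75 rad off the groove direction. Seated in a groove its top is 1 mm below the crests
- rod1_center (a point): centre of a loose brass rod, 12 mm in diameter, 90 mm long, its x along the rod (it may roll about x); at first it lies askew on the crests, about 0.5 to 0.75 rad off the groove direction. Seated in a groove its top is 1 mm below the crests
- rod2_center (a point): centre of a loose brass rod, 12 mm in diameter, 90 mm long, its x along the rod (it may roll about x); at first it lies askew on the crests, about 0.5 to 0.75 rad off the groove direction. Seated in a groove its top is 1 mm below the crests
- bottle: amber paint bottle with a yellow cap, 52 mm in diameter, 120 mm tall; origin at the centre of its underside
- jar: small squat glass paint jar with a copper lid, 44 mm in diameter, 45 mm tall; origin at the centre of its underside
- bun: brown domed replica bun, 64 mm in diameter, 32 mm tall; origin at the centre of its underside
Things that resemble listed ones, but are neither listed nor needed, are in the scene too. What is shaped like the part that bears rod1_center but pink is not meant. Leave any black look-alike of the part that bears rod0_center alone.

How it is judged:
On the way, in this order (a step that is already met when the one before it is completed fails the run):
1. the rake, upright, rests on the bed (over 1 N) at the red end, its teeth more than 65 mm from the tray's centre (contact force between rake and tray above 1 N and angle between rake_grip's own z axis and vertical below 0.15 rad and y of rake_grip in the frame of tray between -0.02 and 0.02 m and x of rake_grip in the frame of tray above 0.065 m), for 0.2 s.
2. it passes between 30 and 5 mm before the centre still resting on the bed (contact force between rake and tray above 1 N and angle between rake_grip's own z axis and vertical below 0.15 rad and y of rake_grip in the frame of tray between -0.02 and 0.02 m and x of rake_grip in the frame of tray between 0.005 and 0.03 m), for 0.1 s.
3. it passes between 15 and 40 mm past the centre still resting on the bed (contact force between rake and tray above 1 N and angle between rake_grip's own z axis and vertical below 0.15 rad and y of rake_grip in the frame of tray between -0.02 and 0.02 m and x of rake_grip in the frame of tray between -0.04 and -0.015 m), for 0.1 s.
4. still resting on the bed it reaches the other end, more than 65 mm from the tray's centre (contact force between rake and tray above 1 N and angle between rake_grip's own z axis and vertical below 0.15 rad and y of rake_grip in the frame of tray between -0.02 and 0.02 m and x of rake_grip in the frame of tray below -0.065 m), for 0.2 s.
At the end, for the whole second after the job is handed in: Each rod lies at rest in a groove of its own: within 4 mm of its centre line, 0.07 rad of its direction and 25 mm of its middle. The rake stands upright (within 0.08 rad) and still on the green board, its handle within 45 mm of the board's centre along each side ((x of rod0_center in the frame of tray between -0.061 and -0.053 m or x of rod0_center in the frame of tray between -0.042 and -0.034 m or x of rod0_center in the frame of tray between -0.023 and -0.015 m or x of rod0_center in the frame of tray between -0.004 and 0.004 m or x of rod0_center in the frame of tray between 0.015 and 0.023 m or x of rod0_center in the frame of tray between 0.034 and 0.042 m or x of rod0_center in the frame of tray between 0.053 and 0.061 m) and y of rod0_center in the frame of tray between -0.025 and 0.025 m and z of rod0_center in the frame of tray between 0.025 and 0.0415 m and angle between the x axis of each of rod0_center, rod1_center, rod2_center and the y axis of tray, either way round below 0.07 rad and linear speed of each of rod0, rod1, rod2, rake below 0.02 m/s and (x of rod1_center in the frame of tray between -0.061 and -0.053 m or x of rod1_center in the frame of tray between -0.042 and -0.034 m or x of rod1_center in the frame of tray between -0.023 and -0.015 m or x of rod1_center in the frame of tray between -0.004 and 0.004 m or x of rod1_center in the frame of tray between 0.015 and 0.023 m or x of rod1_center in the frame of tray between 0.034 and 0.042 m or x of rod1_center in the frame of tray between 0.053 and 0.061 m) and y of rod1_center in the frame of tray between -0.025 and 0.025 m and z of rod1_center in the frame of tray between 0.025 and 0.0415 m and (x of rod2_center in the frame of tray between -0.061 and -0.053 m or x of rod2_center in the frame of tray between -0.042 and -0.034 m or x of rod2_center in the frame of tray between -0.023 and -0.015 m or x of rod2_center in the frame of tray between -0.004 and 0.004 m or x of rod2_center in the frame of tray between 0.015 and 0.023 m or x of rod2_center in the frame of tray between 0.034 and 0.042 m or x of rod2_center in the frame of tray between 0.053 and 0.061 m) and y of rod2_center in the frame of tray between -0.025 and 0.025 m and z of rod2_center in the frame of tray between 0.025 and 0.0415 m and x of rake_grip in the frame of pad_top between -0.045 and 0.045 m and y of rake_grip in the frame of pad_top between -0.045 and 0.045 m and z of rake_grip in the frame of pad_top between 0.076 and 0.088 m and angle between rake_grip's own z axis and vertical below 0.08 rad); the robot touches nothing.
It fails at once if the rake presses on the tray with more than 12 N (contact force between rake and tray above 12 N).
It fails at once if the robot itself touches the tray or the rods (contact force between any of the fingers, the arm and tray above 0.5 N or contact force between any of the fingers, the arm and rod0 above 0.5 N or contact force between any of the fingers, the arm and rod1 above 0.5 N or contact force between any of the fingers, the arm and rod2 above 0.5 N).
It fails at once if the bottle, the jar or the bun is moved by more than 15 mm (distance of any of bottle, jar, bun from where it was at the start of the episode above 0.015 m).
It also fails if it takes over 72 s, if anything falls off the work surface, if the arm or the gripper's body presses on something with over 40 N, if the wrist force passes 120 N, or if a joint passes its speed limit or range.

ROBOT

A 6-joint arm with a two-finger parallel gripper is mounted at the origin on the work surface. World frame = base frame: x ahead of the robot, y to its left, z up, the work surface at z = 0. Lengths are in m, angles in rad, forces in N, time in s.
With the tool pointing down it reaches from about 0.275 to 0.725 m from the base axis. Payload 15.9 kg.
Tool frame: the origin (TCP) lies on the centre line of the jaws, within the pads' length; the fingertips stand 17 mm ahead of it and the grasp point (between the pads) lies 2 mm behind it; z points along the fingers, y is the line along which they close (so a half turn about z gives the same grasp; the last joint's range is limited). The gripper opens to 85 mm and grips with 20 to 120 N. Pads are 22 mm wide; open, the fingers measure 114 mm over their backs; the gripper's body (76 mm by 85 mm) begins 54 mm behind the grasp point. The pads swing forward as they close: fully open they stand 13 mm farther back than shut.
Start: joints at [1.285, 0.213, -0.034, 1.323, 0, 1.571], TCP at [0.141, 0.48, 0.248] pointing down, gripper open.
Joint ranges: [-2.98, 2.98], [-0.74, 1.72], [-1.14, 1.35], [-2.1, 2.04], [-1.57, 1.44], [-3.14, 3.14]. Speed limits (rad/s): [1.89, 1.89, 2.39, 2.57, 3.14, 3.14].

INTERFACE

Orientations are given as a 3x3 rotation matrix whose columns are the frame's x, y, z axes.
In Python, from bench import bot gives the robot as it stands.
- The arm moves only by the tool send_rows, never from a script. Its argument "plan" is one flat list of numbers, 6 for each row, row after row: the shift along the tool's x, y, z in m, then the turn, a rotation vector about the tool's x, y, z in degrees. In form: [dx, dy, dz, rx, ry, rz, dx, dy, dz, rx, ry, rz, ...]. A call has 1 to 12 rows; each row shifts and turns the commanded pose from where the row before left it, along the tool's axes as they then stand; what a row does not reach is not made up. A row lasts 1/8 s, in which the tool goes at most 62.5 mm and 10.7 degrees, less where a joint would pass 70% of its speed; a pose out of reach is approached as far as the arm can. A call with a gripper value outside its range is refused whole. "jaw" is the opening, from 0 (shut) to 1 (fully open), set as the call begins (left out, the last holds). The fingers move at their own pace and stop on an object; "force" is the grip in N (left out, the last holds). Time passes only in rows, so rows that do not move let the fingers close. It gives the time, the measured TCP pose, the force, the opening and the grip force at its end, in the units of the state.
- bot.sense(): the state, without advancing time (a new reading comes with each control period).
- bot.get_image(name): name is "scene" or "top" or "wrist"; returns the picture (384x512x3 uint8, red, green, blue); there is no depth.
- bot.camera_params(name): a dict with "K" (3x3 intrinsics, pixels), "distortion" ([k1, k2, p1, p2, k3] as OpenCV has them; the pictures are not rectified), "rvec" (rotation vector, rad) and "tvec" (3), from world to camera coordinates, as OpenCV has them. Camera axes: x right, y down, z forward; pixel columns grow to the right and rows downward; lengths in m; the calibration is good to about 2 mm. A picture is of the moment at which its call begins: read the wrist's pose just before it. camera_params takes no time and is no camera call; for the wrist camera it gives the pose at the moment of the call.
- bot.job_done(): hands the job in; it is judged then, once.
The state is a dict: "t": time; "joints": joint angles; "joint_vel": joint speeds; "effort": joint torques, N m; "eef_pos": TCP position; "orientation": TCP orientation; "force": force on the tool from outside, world axes, zero at the start; "moment": the same for the moment, N m; "gripper_width": finger opening in m; "grasp_force": force on a finger pad.
Only numpy, scipy, OpenCV 4.12 (cv2) and the standard library are available. Lean on these libraries where they do the work, as an engineer would, in place of code of your own. Each camera call takes 0.05 s, during which the arm holds its last target. There are 200 camera calls.

## Working session

There is one attempt and no reset: what is moved stays moved. The work goes in short steps, Python scripts to look and compute and a tool call to move; the robot and the scene stay as the last step left them, time stands still between calls to the robot, and variables do not carry over. Pictures are saved under pics/ and viewed, at most 10 in all, crops included, and the job is handed in when it is done.

Besides the shell and the picture viewer there is one more tool, called after "Call:" as name(argument=value, ...) on one line, values as JSON. send_rows: Moves the arm, as the interface text tells. Its arguments: {"type":"object","properties":{"plan":{"type":"array"},"jaw":{"type":"number"},"force":{"type":"number"}},"required":["plan"]}

```bash
ls; mkdir -p pics; cat > h.py <<'E'
import numpy as np, cv2
from bench import bot
def cam(n):
    p=bot.camera_params(n); R=cv2.Rodrigues(np.array(p["rvec"],float))[0]; return np.array(p["K"],float),np.array(p["distortion"],float),R,np.array(p["tvec"],float).ravel()
def ray(n,uv,z,c=None):
    K,D,R,t=c or cam(n); uv=np.array(uv,float).reshape(-1,1,2)
    q=cv2.undistortPoints(uv,K,D).reshape(-1,2); d=np.c_[q,np.ones(len(q))]@R; o=-R.T@t
    return o+d*((z-o[2])/d[:,2])[:,None]
def proj(n,P,c=None):
    K,D,R,t=c or cam(n); return cv2.projectPoints(np.array(P,float).reshape(-1,1,3),cv2.Rodrigues(R)[0],t,K,D)[0].reshape(-1,2)
def shot(n,f,s=1,crop=None):
    im=np.array(bot.get_image(n)); cv2.imwrite('pics/'+f+'_raw.png',im[:,:,::-1]); o=im
    if crop: x0,y0,x1,y1=crop; o=im[y0:y1,x0:x1]
    cv2.imwrite('pics/'+f+'.png',cv2.resize(o,None,fx=s,fy=s,interpolation=cv2.INTER_CUBIC)[:,:,::-1]); return im
E
python3 - <<'E'
from h import *
a=shot('top','top0'); b=shot('scene','scene0')
cv2.imwrite('pics/both.png',cv2.resize(a,(800,600))[:,:,::-1])
s=bot.sense(); print(s['t'],s['eef_pos'],s['force'],s['orientation'])
for n in('top','scene'):
    K,D,R,t=cam(n); print(n,-R.T@t,R[2],K[0,0])
E
```

```text
pics
0.1 [0.14087667 0.47946198 0.2478958 ] [ 0.45527243 -0.9433859   0.16965006] [[-9.59445517e-01  2.81894024e-01 -2.44976578e-04]
 [ 2.81894130e-01  9.59445092e-01 -9.03118239e-04]
 [-1.95420585e-05 -9.35550204e-04 -9.99999562e-01]]
top [0.49792902 0.17308049 0.94019596] [ 0.15751374 -0.02854223 -0.98710423] 383.79300512126963
scene [ 1.26640757 -0.0286245   1.0000493 ] [-0.55919337  0.15608471 -0.81421148] 437.59310090623165
```

View pics/both.png

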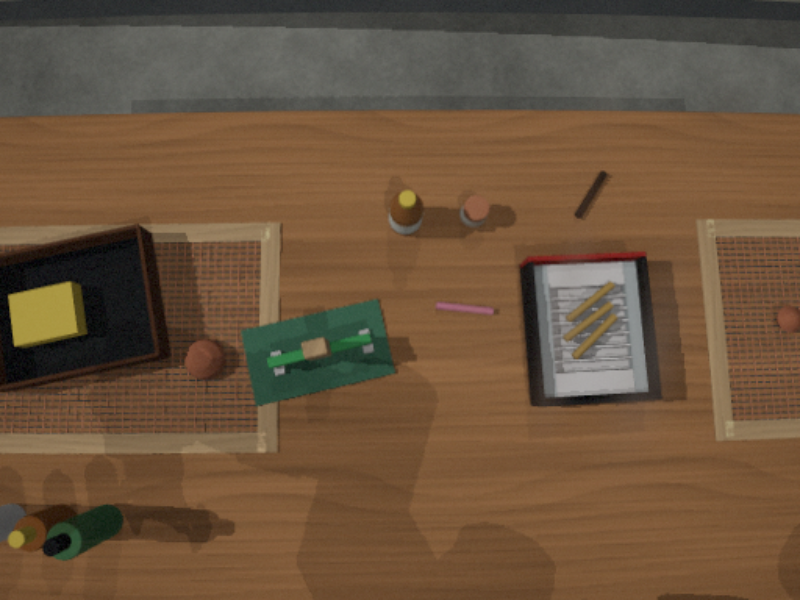

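View pics/scene0.png

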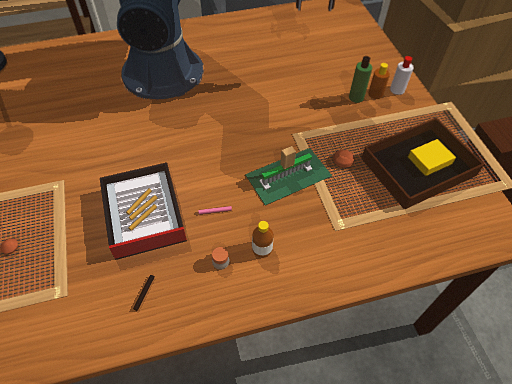

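The top view (800×600) shows the rake on its green board, with the handle at about (315,348). The tray centre is at (588,330), with its red end up (+x), and three brass rods lie on the bed at (590,302), (590,322) and (597,335). The pink rod (465,308) and black rod (591,195) are the look-alikes and lie outside the tray. The bottle (405,212), jar (475,210) and bun (205,358) must stay clear.

```bash
cat > m.py <<'E'
from h import *
a=cv2.imread('pics/top0_raw.png'); hsv=cv2.cvtColor(a,cv2.COLOR_BGR2HSV); H,S,V=[hsv[...,i].astype(int) for i in range(3)]
def big(m,box,close=0):
    x0,y0,x1,y1=box; w=np.zeros(m.shape,np.uint8); w[y0:y1,x0:x1]=m[y0:y1,x0:x1]*255
    if close: w=cv2.morphologyEx(w,cv2.MORPH_CLOSE,np.ones((close,close)))
    return max(cv2.findContours(w,0,2)[0],key=cv2.contourArea)
def rect(n,m,box,z,close=0):
    c=big(m,box,close); P=ray('top',cv2.boxPoints(cv2.minAreaRect(c)),z)
    e=[np.linalg.norm(P[i]-P[(i+1)%4])for i in range(2)]
    d=P[1]-P[0] if e[0]>e[1] else P[2]-P[1]
    print(n,P.mean(0).round(4),'edges',np.round(e,4),'long-axis deg',round(np.degrees(np.arctan2(d[1],d[0])),2)); return P
g=(H>40)&(H<95)&(S>60)
rect('pad',g,(150,185,260,265),.004,9)
rect('bar',g&(V>105),(160,200,250,250),.052)
rect('handle',(H<20)&(S<140)&(V>120),(185,210,215,235),.112)
blk=(V<60)|((H<8)|(H>172))&(S>170)&(V>80)
P=rect('tray',blk,(325,155,428,262),.062,15); print(P.round(4))
# inner white+grey bed
rect('bed',(S<70)&(V>90),(335,165,420,258),.044,9)
br=(H>15)&(H<35)&(S>90)&(V>80)
w=np.zeros(br.shape,np.uint8); w[170:245,345:410]=br[170:245,345:410]
n,l,st,ce=cv2.connectedComponentsWithStats(w)
for i in range(1,n):
    if st[i,4]>15: rect('rod',l==i,(345,170,410,245),.048)
for n,uv,z in(('bottle',(407/1.5625,199/1.5625),.12),('jar',(476/1.5625,206/1.5625),.045),('bun',(205/1.5625,358/1.5625),.02)): print(n,ray('top',uv,z).round(3))
x=a[150:270,320:440]; y=a[185:270,150:270]
y=cv2.copyMakeBorder(y,0,35,0,0,0)
cv2.imwrite('pics/crop.png',cv2.resize(np.hstack([y,x]),None,fx=3.3,fy=3.3,interpolation=2))
E
python3 m.py
```

```text
pad [0.551  0.2797 0.004 ] edges [0.2217 0.1204] long-axis deg -77.55
bar [0.54   0.3216 0.052 ] edges [0.0533 0.014 ] long-axis deg -76.68
handle [0.5508 0.272  0.112 ] edges [0.0306 0.0214] long-axis deg -76.67
tray [ 0.5785 -0.1319  0.062 ] edges [0.2029 0.2292] long-axis deg -179.91
[[ 0.6847 -0.0287  0.062 ]
 [ 0.6993 -0.231   0.062 ]
 [ 0.47   -0.2314  0.062 ]
 [ 0.4599 -0.0363  0.062 ]]
bed [ 0.5792 -0.1401  0.044 ] edges [0.1647 0.2056] long-axis deg -179.99
rod [ 0.6181 -0.1389  0.048 ] edges [0.0905 0.0111] long-axis deg -53.57
rod [ 0.5877 -0.1337  0.048 ] edges [0.0901 0.0114] long-axis deg -54.47
rod [ 0.565  -0.1419  0.048 ] edges [0.09 0.01] long-axis deg -47.89
bottle [[0.758 0.14  0.12 ]]
jar [[0.77  0.03  0.045]]
bun [[0.542 0.449 0.02 ]]
```

View pics/crop.png

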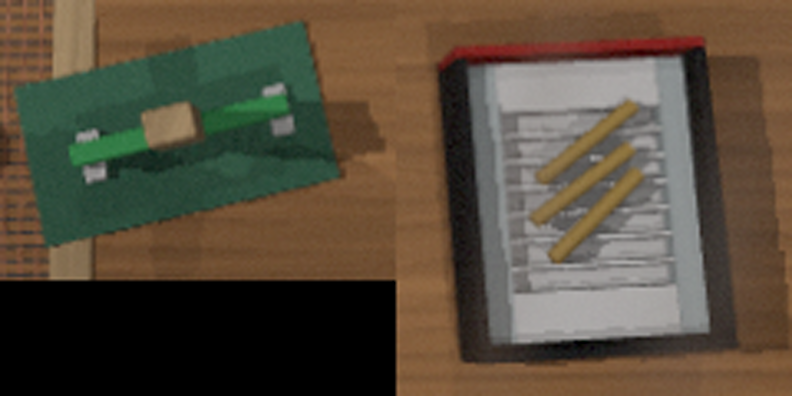

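The rods, rake and tray all measure as they should (rods 90 mm long, board 222×120 mm). The three brass rods in the tray are the ones meant. Next I move above the handle and look with the wrist camera.

```bash
cat >> h.py <<'E'
from scipy.spatial.transform import Rotation as Ro
def delta(p,ang,s=None):
    """shift in tool axes to reach p now; then rotvec deg to point down with tool y at ang(deg)"""
    s=s or bot.sense(); R=np.array(s['orientation']); c,n=np.cos(np.radians(ang)),np.sin(np.radians(ang))
    y=np.array([c,n,0]); z=np.array([0,0,-1.]); T=np.c_[np.cross(y,z),y,z]
    print('t',round(s['t'],2),'pos',np.round(s['eef_pos'],4),'F',np.round(s['force'],2),'M',np.round(s['moment'],2),'w',round(s['gripper_width'],4),'g',s['grasp_force'])
    print('shift mm',(R.T@(np.array(p)-s['eef_pos'])*1e3).round(1),'rot',np.degrees(Ro.from_matrix(R.T@T).as_rotvec()).round(2),'shift after rot',(T.T@(np.array(p)-s['eef_pos'])*1e3).round(1))
E
python3 - <<'E'
from h import *
delta([.551,.272,.24],13.3)
o=lambda u,v:(320+(u-396)/3.3,150+v/3.3)
L=ray('top',[o(487,68),o(513,340),o(655,58),o(681,330)],.0435); print(L.round(4), np.degrees(np.arctan2(*(L[0]-L[1])[[1,0]])),np.degrees(np.arctan2(*(L[2]-L[3])[[1,0]])))
L=ray('top',[o(457,47),o(704,38),o(735,350)],.062);print(L.round(4))
E
```

```text
t 0.1 pos [0.1409 0.4795 0.2479] F [ 0.46 -0.94  0.17] M [-0.01 -0.   -0.03] w 0.0853 g 0.0
shift mm [-452.   -83.4    8. ] rot [-5.000e-02  3.000e-02  6.033e+01] shift after rot [-296.2  351.4    7.9]
[[ 0.6733 -0.0708  0.0435]
 [ 0.4775 -0.0792  0.0435]
 [ 0.6795 -0.1969  0.0435]
 [ 0.4815 -0.2015  0.0435]] 2.4319327907408033 1.3162397431244044
[[ 0.6852 -0.0449  0.062 ]
 [ 0.6902 -0.2271  0.062 ]
 [ 0.467  -0.2318  0.062 ]]
```

Call:
send_rows(plan=[-0.05,-0.0093,0.001,0,0,0,-0.05,-0.0093,0.001,0,0,0,-0.05,-0.0093,0.001,0,0,0,-0.05,-0.0093,0.001,0,0,0,-0.05,-0.0093,0.001,0,0,0,-0.05,-0.0093,0.001,0,0,0,-0.05,-0.0093,0.001,0,0,0,-0.05,-0.0093,0.001,0,0,0,-0.052,-0.0093,0,0,0,0,0,0,0,0,0,10,0,0,0,0,0,10,0,0,0,0,0,10])

```text
t: 1.6
eef_pos: [0.551, 0.2717, 0.2398]
orientation: [[-0.685, 0.728, -0.001], [0.728, 0.685, -0.0], [0.0, -0.001, -1.0]]
force: [-0.8, -0.4, -0.1]
gripper_width: 0.0855
grasp_force: 0.0
```

Call:
send_rows(plan=[0,0,0,0,0,10,0,0,0,0,0,10,0,0,0,0,0,10,0,0,0,0,0,0,0,0,0,0,0,0])

```text
t: 2.22
eef_pos: [0.551, 0.272, 0.2401]
orientation: [[-0.24, 0.971, -0.0], [0.971, 0.24, -0.0], [-0.0, -0.0, -1.0]]
force: [-0.6, -0.3, -0.2]
gripper_width: 0.0852
grasp_force: 0.0
```

```bash
python3 - <<'E'
from h import *
delta([.551,.272,.24],13.3)
c=cam('wrist'); im=shot('wrist','w1',1.5); np.savez('w1.npz',*c)
print(proj('wrist',[[.551,.272,.112],[.5508,.272,.004]],c))
K,D,R,t=c;print(-R.T@t,R[2])
E
```

```text
t 2.23 pos [0.551  0.272  0.2401] F [-0.65 -0.31 -0.22] M [-0.    0.03  0.01] w 0.0852 g 0.0
shift mm [0.  0.1 0.1] rot [-0.02  0.01  0.56] shift after rot [0.  0.1 0.1]
[[260.13508818 188.67454987]
 [260.1948005  167.5541938 ]]
[0.53618169 0.33505417 0.3659507 ] [ 0.06076122 -0.25135253 -0.96598653]
```

View pics/w1.png

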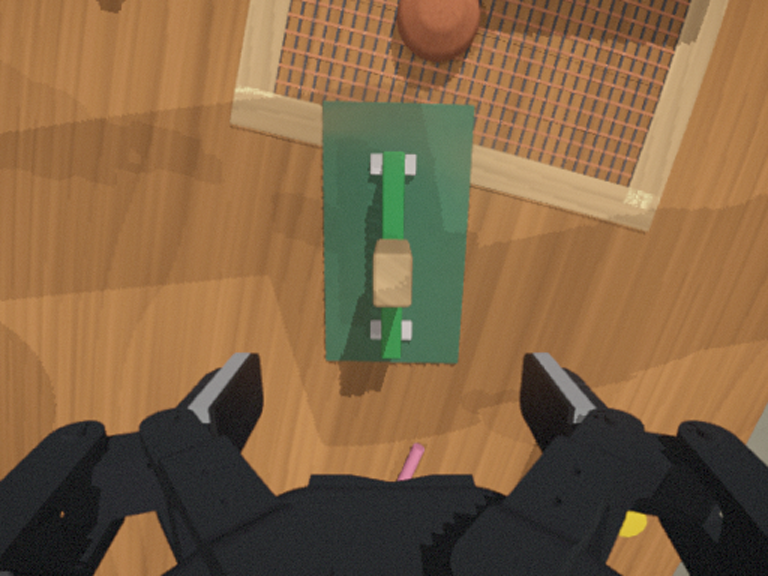

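The wrist view shows the handle's top face at about (392,279), with the bar running vertically between shoes at (393,164) and (391,330). Nothing is near the fingers. Now a ray check.

```bash
python3 - <<'E'
from h import *
d=np.load('w1.npz'); c=tuple(d[k] for k in d.files)
print('top',ray('wrist',[(392.5/1.5,279/1.5)],.112,c).round(4))
# shoes tops unknown low; use front/back edges at pad level
S=ray('wrist',[(393/1.5,164/1.5),(391.3/1.5,330/1.5)],.012,c);print(S.round(4),S.mean(0).round(4),np.linalg.norm(S[0]-S[1]),np.degrees(np.arctan2(*(S[0]-S[1])[[1,0]])))
P=ray('wrist',np.array([(323,102),(474,105),(458,362),(327,360)])/1.5,.004,c);print(P.round(4),P.mean(0).round(4))
delta([.551,.272,.084],13.0)
E
```

```text
top [[0.5517 0.2748 0.112 ]]
[[0.5359 0.3416 0.012 ]
 [0.5678 0.2066 0.012 ]] [0.5518 0.2741 0.012 ] 0.13875780781230942 103.26975278799071
[[0.4713 0.3748 0.004 ]
 [0.5868 0.401  0.004 ]
 [0.6346 0.1881 0.004 ]
 [0.5189 0.1616 0.004 ]] [0.5529 0.2814 0.004 ]
t 2.27 pos [0.551  0.272  0.2402] F [-0.01 -0.19  0.47] M [ 0.03 -0.   -0.  ] w 0.0853 g 0.0
shift mm [0.000e+00 1.000e-01 1.562e+02] rot [-0.01  0.    0.82] shift after rot [  0.    0.  156.2]
```

Call:
send_rows(plan=[0.0022,0.0012,0.03,0,0,0.5,0,0,0.04,0,0,0,0,0,0.04,0,0,0,0,0,0.026,0,0,0,0,0,0.02,0,0,0,0,0,0,0,0,0])

```text
t: 3.02
eef_pos: [0.5507, 0.2739, 0.083]
orientation: [[-0.229, 0.973, -0.002], [0.973, 0.229, -0.001], [-0.001, -0.003, -1.0]]
force: [-0.5, -0.1, -0.5]
gripper_width: 0.0851
grasp_force: 0.0
```

Call:
send_rows(plan=[0,0,0,0,0,0,0,0,0,0,0,0,0,0,0,0,0,0,0,0,0,0,0,0,0,0,0,0,0,0,0,0,0,0,0,0], jaw=0, force=70)

```text
t: 3.78
eef_pos: [0.552, 0.2745, 0.0848]
orientation: [[-0.227, 0.974, 0.001], [0.974, 0.227, 0.0], [0.0, 0.001, -1.0]]
force: [-0.4, -1.3, 7.0]
gripper_width: 0.023
grasp_force: 68.4
```

```bash
python3 - <<'E'
from h import *
delta([.5525,.272,.084],13.0)
E
```

```text
t 3.77 pos [0.552  0.2745 0.0848] F [-0.43 -1.33  7.02] M [-0.09  0.04  0.01] w 0.023 g 68.40605020523071
shift mm [-2.6 -0.1  0.8] rot [ 0.05 -0.01  0.13] shift after rot [-2.6 -0.1  0.8]
```

Call:
send_rows(plan=[0,0,-0.015,0,0,0,0,0,-0.03,0,0,0,0,0,-0.03,0,0,0,0,0,-0.03,0,0,0,-0.02,0,0,0,0,0,-0.04,0.001,0,0,0,0,-0.04,0.001,0,0,0,0,-0.04,0.001,0,0,0,0,-0.04,0.001,0,0,0,0,-0.04,0.001,0,0,0,0,-0.04,0.001,0,0,0,0,-0.04,0.001,0,0,0,0])

```text
t: 5.28
eef_pos: [0.6261, -0.0185, 0.1884]
orientation: [[-0.227, 0.974, -0.002], [0.974, 0.227, -0.0], [0.0, -0.002, -1.0]]
force: [0.5, 0.0, -3.0]
gripper_width: 0.0234
grasp_force: 69.1
```

Call:
send_rows(plan=[-0.04,0.001,0,0,0,0,-0.04,0.001,0,0,0,0,-0.03,0.001,0,0,0,0,-0.013,0,0,0,0,5.8,0,0,0,0,0,5.7,0,0,0,0,0,0,0,0,0,0,0,0,0,0,0,0,0,0])

```text
t: 6.28
eef_pos: [0.6573, -0.1353, 0.1892]
orientation: [[-0.03, 1.0, -0.0], [1.0, 0.03, 0.0], [0.0, -0.0, -1.0]]
force: [0.2, -0.5, -3.4]
gripper_width: 0.0235
grasp_force: 69.2
```

```bash
python3 - <<'E'
from h import *
delta([.657,-.136,.184],1.6)
c=cam('wrist'); im=shot('wrist','w2',1.5); np.savez('w2.npz',*c)
E
```

```text
t 6.28 pos [ 0.6573 -0.1353  0.1892] F [ 0.25 -0.47 -3.42] M [-0.01 -0.    0.03] w 0.0235 g 69.16828751564026
shift mm [-0.7 -0.3  5.2] rot [-0.01 -0.    0.11] shift after rot [-0.7 -0.3  5.2]
```

View pics/w2.png

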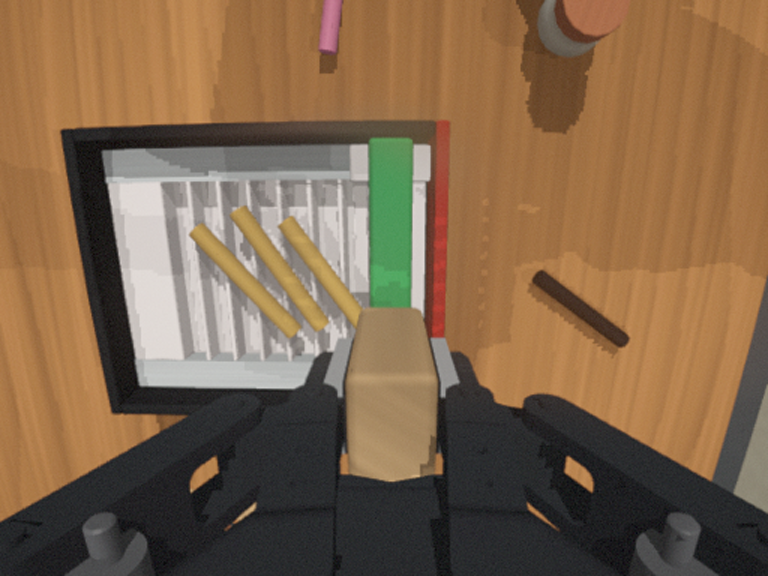

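The wrist view shows the tray under the rake. The rim's +y edge runs from (63,130) to (450,121), the far corner is at (114,412), and the red end is on the right. The three brass rods lie inside, clear of the teeth.

```bash
python3 - <<'E'
from h import *
d=np.load('w2.npz'); c=tuple(d[k] for k in d.files)
a=lambda A,B:np.degrees(np.arctan2(*(A-B)[[1,0]])).round(2)
P=ray('wrist',np.array([(450,121),(63,130),(114,412)])/1.5,.062,c);print(P.round(4),a(P[0],P[1]),a(P[1],P[2])-90,np.linalg.norm(P[0]-P[1]),np.linalg.norm(P[1]-P[2]),((P[0]+P[2])/2).round(4))
for z in(.041,.044):
    L=ray('wrist',np.array([(350,179),(108,182),(325,358),(140,360),(104,150),(340,146),(120,388),(300,388)])/1.5,z,c);print(L.round(4),a(L[0],L[1]),a(L[2],L[3]))
# rods
R=ray('wrist',np.array([(196,232),(294,332),(238,213),(321,326),(287,222),(360,322)])/1.5,.048,c);print(R.round(4))
E
```

```text
[[ 0.6878 -0.0415  0.062 ]
 [ 0.4665 -0.0493  0.062 ]
 [ 0.4729 -0.2304  0.062 ]] 2.0 2.030000000000001 0.22147552083362534 0.18119775058866958 [ 0.5803 -0.136   0.062 ]
[[ 0.631  -0.0749  0.041 ]
 [ 0.4771 -0.0793  0.041 ]
 [ 0.6144 -0.1945  0.041 ]
 [ 0.4837 -0.2009  0.041 ]
 [ 0.4767 -0.0597  0.041 ]
 [ 0.6247 -0.0555  0.041 ]
 [ 0.4655 -0.2237  0.041 ]
 [ 0.5965 -0.2179  0.041 ]] 1.64 2.84
[[ 0.6312 -0.0749  0.044 ]
 [ 0.479  -0.0792  0.044 ]
 [ 0.6149 -0.1931  0.044 ]
 [ 0.4856 -0.1995  0.044 ]
 [ 0.4787 -0.0598  0.044 ]
 [ 0.6251 -0.0557  0.044 ]
 [ 0.4675 -0.222   0.044 ]
 [ 0.5972 -0.2163  0.044 ]] 1.64 2.84
[[ 0.5354 -0.109   0.048 ]
 [ 0.5953 -0.1734  0.048 ]
 [ 0.5628 -0.0967  0.048 ]
 [ 0.6132 -0.1687  0.048 ]
 [ 0.593  -0.1015  0.048 ]
 [ 0.6386 -0.1651  0.048 ]]
```

Call:
send_rows(plan=[0.0015,0.0007,0,0,0,-0.3,0,0,0.015,0,0,0,0,0,0.015,0,0,0,0,0,0.012,0,0,0,0,0,0.008,0,0,0,0,0,0.004,0,0,0,0,0,0,0,0,0,0,0,0,0,0,0])

```text
t: 7.32
eef_pos: [0.6584, -0.1338, 0.1358]
orientation: [[-0.034, 0.999, 0.001], [0.999, 0.034, -0.0], [-0.0, 0.001, -1.0]]
force: [-0.0, -0.5, -1.6]
gripper_width: 0.0229
grasp_force: 69.3
```

Call:
send_rows(plan=[0,0,0.0005,0,0,0,0,0,0.0005,0,0,0,0,0,0,0,0,0])

```text
t: 7.7
eef_pos: [0.6581, -0.1338, 0.1343]
orientation: [[-0.034, 0.999, -0.0], [0.999, 0.034, -0.0], [-0.0, -0.0, -1.0]]
force: [0.1, -0.6, -3.6]
gripper_width: 0.0232
grasp_force: 69.3
```

Call:
send_rows(plan=[0,0,0.0005,0,0,0,0,0,0.0005,0,0,0,0,0,0.0003,0,0,0,0,0,0,0,0,0])

```text
t: 8.2
eef_pos: [0.6581, -0.1338, 0.133]
orientation: [[-0.034, 0.999, -0.0], [0.999, 0.034, 0.0], [0.0, -0.0, -1.0]]
force: [0.5, 1.0, -3.5]
gripper_width: 0.0231
grasp_force: 69.3
```

Call:
send_rows(plan=[0,0,0.0005,0,0,0,0,0,0.0005,0,0,0,0,0,0.0005,0,0,0,0,0,0,0,0,0])

```text
t: 8.7
eef_pos: [0.6581, -0.1338, 0.1314]
orientation: [[-0.034, 0.999, -0.0], [0.999, 0.034, 0.0], [0.0, -0.0, -1.0]]
force: [0.3, 0.3, -2.8]
gripper_width: 0.0234
grasp_force: 69.3
```

Call:
send_rows(plan=[0,0,0.0005,0,0,0,0,0,0.0005,0,0,0,0,0,0,0,0,0])

```text
t: 9.07
eef_pos: [0.6581, -0.1338, 0.1305]
orientation: [[-0.034, 0.999, -0.0], [0.999, 0.034, 0.0], [0.0, -0.0, -1.0]]
force: [-0.4, 0.0, -2.3]
gripper_width: 0.0231
grasp_force: 69.3
```

Call:
send_rows(plan=[0,0,0.0005,0,0,0,0,0,0.0003,0,0,0,0,0,0,0,0,0])

```text
t: 9.45
eef_pos: [0.6581, -0.1338, 0.1296]
orientation: [[-0.034, 0.999, -0.0], [0.999, 0.034, 0.0], [0.0, -0.0, -1.0]]
force: [-0.2, -0.9, -2.3]
gripper_width: 0.0233
grasp_force: 69.3
```

Call:
send_rows(plan=[0,0,0.0005,0,0,0,0,0,0.0005,0,0,0,0,0,0,0,0,0])

```text
t: 9.82
eef_pos: [0.6581, -0.1338, 0.1286]
orientation: [[-0.034, 0.999, -0.0], [0.999, 0.034, -0.0], [0.0, -0.0, -1.0]]
force: [-0.5, 0.6, -3.0]
gripper_width: 0.0237
grasp_force: 69.3
```

Call:
send_rows(plan=[0,0,0.0005,0,0,0,0,0,0.0005,0,0,0,0,0,0.0003,0,0,0,0,0,0,0,0,0])

```text
t: 10.32
eef_pos: [0.6581, -0.1338, 0.1274]
orientation: [[-0.034, 0.999, 0.0], [0.999, 0.034, -0.0], [-0.0, 0.0, -1.0]]
force: [-0.7, 0.7, -3.2]
gripper_width: 0.0236
grasp_force: 69.4
```

Call:
send_rows(plan=[0,0,0.0005,0,0,0,0,0,0.0005,0,0,0,0,0,0.0003,0,0,0,0,0,0,0,0,0])

```text
t: 10.82
eef_pos: [0.6582, -0.1338, 0.1263]
orientation: [[-0.034, 0.999, 0.0], [0.999, 0.034, -0.0], [-0.0, 0.0, -1.0]]
force: [-1.7, 0.2, 1.9]
gripper_width: 0.0237
grasp_force: 69.6
```

Call:
send_rows(plan=[0,0,0,0,0,0,0,0,0,0,0,0])

```text
t: 11.08
eef_pos: [0.6582, -0.1338, 0.1262]
orientation: [[-0.034, 0.999, 0.0], [0.999, 0.034, -0.0], [-0.0, 0.0, -1.0]]
force: [-2.5, 0.2, 2.6]
gripper_width: 0.0234
grasp_force: 69.5
```

Call:
send_rows(plan=[0,-0.002,0,0,0,0,0,-0.002,0,0,0,0,0,-0.002,0,0,0,0,0,-0.002,0,0,0,0])

```text
t: 11.58
eef_pos: [0.6501, -0.134, 0.1262]
orientation: [[-0.034, 0.999, 0.0], [0.999, 0.034, -0.0], [-0.0, 0.0, -1.0]]
force: [2.9, 0.1, 1.7]
gripper_width: 0.0231
grasp_force: 70.0
```

Call:
send_rows(plan=[0,-0.0025,0,0,0,0,0,-0.0025,0,0,0,0,0,-0.0025,0,0,0,0,0,-0.0025,0,0,0,0])

```text
t: 12.08
eef_pos: [0.6399, -0.1344, 0.1261]
orientation: [[-0.034, 0.999, -0.0], [0.999, 0.034, 0.0], [0.0, -0.0, -1.0]]
force: [2.5, 0.0, 1.8]
gripper_width: 0.0232
grasp_force: 69.8
```

Call:
send_rows(plan=[0,-0.0025,0,0,0,0,0,-0.0025,0,0,0,0,0,-0.0025,0,0,0,0,0,-0.0025,0,0,0,0])

```text
t: 12.58
eef_pos: [0.6299, -0.1347, 0.1261]
orientation: [[-0.034, 0.999, -0.0], [0.999, 0.034, 0.0], [0.0, -0.0, -1.0]]
force: [2.4, -0.3, 0.8]
gripper_width: 0.0234
grasp_force: 69.7
```

Call:
send_rows(plan=[0,-0.0025,0.0001,0,0,0,0,-0.0025,0.0001,0,0,0,0,-0.0025,0.0001,0,0,0,0,-0.0025,0.0001,0,0,0])

```text
t: 13.08
eef_pos: [0.62, -0.135, 0.1258]
orientation: [[-0.034, 0.999, 0.0], [0.999, 0.034, 0.0], [0.0, 0.0, -1.0]]
force: [2.3, 0.5, 1.4]
gripper_width: 0.023
grasp_force: 69.8
```

Call:
send_rows(plan=[0,-0.0025,0.0001,0,0,0,0,-0.0025,0.0001,0,0,0,0,-0.0025,0,0,0,0,0,-0.0025,0,0,0,0])

```text
t: 13.58
eef_pos: [0.61, -0.1354, 0.1255]
orientation: [[-0.034, 0.999, -0.0], [0.999, 0.034, -0.0], [-0.0, -0.0, -1.0]]
force: [2.6, 0.2, 1.0]
gripper_width: 0.0234
grasp_force: 70.0
```

```bash
python3 - <<'E'
from h import *
delta([.58,-.1365,.126],2.0)
shot('wrist','w3',1.2)
E
```

```text
t 13.57 pos [ 0.61   -0.1354  0.1255] F [2.61 0.19 1.02] M [ 0.03 -0.85  0.02] w 0.0234 g 69.96309041976929
shift mm [ -0.1 -30.   -0.5] rot [-0.    0.   -0.07] shift after rot [ -0.1 -30.   -0.5]
```

View pics/w3.png

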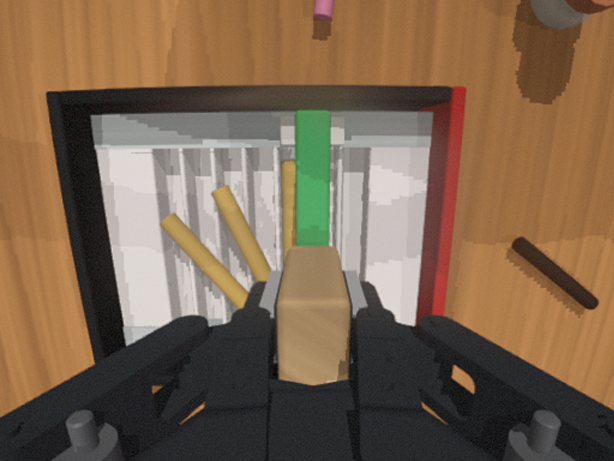

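The wrist view shows the first rod at (289,200) already turned parallel to the bar, and the other two turning. I carry on with the stroke.

Call:
send_rows(plan=[0,-0.0025,0.0001,0,0,0,0,-0.0025,0.0001,0,0,0,0,-0.0025,0.0001,0,0,0,0,-0.0025,0.0001,0,0,0])

```text
t: 14.12
eef_pos: [0.6001, -0.1357, 0.1252]
orientation: [[-0.034, 0.999, 0.0], [0.999, 0.034, -0.0], [-0.0, 0.0, -1.0]]
force: [3.7, 0.7, 1.2]
gripper_width: 0.0234
grasp_force: 70.0
```

Call:
send_rows(plan=[0,-0.0025,0.0001,0,0,0,0,-0.0025,0.0001,0,0,0,0,-0.0025,0.0001,0,0,0,0,-0.0025,0,0,0,0])

```text
t: 14.62
eef_pos: [0.59, -0.136, 0.1248]
orientation: [[-0.034, 0.999, 0.0], [0.999, 0.034, 0.0], [0.0, 0.0, -1.0]]
force: [3.3, 0.9, 1.9]
gripper_width: 0.0231
grasp_force: 70.1
```

Call:
send_rows(plan=[0,-0.0025,0,0,0,0,0,-0.0025,0.0001,0,0,0,0,-0.0025,0,0,0,0,0,-0.0025,0.0001,0,0,0])

```text
t: 15.12
eef_pos: [0.58, -0.1364, 0.1246]
orientation: [[-0.034, 0.999, 0.0], [0.999, 0.034, -0.0], [-0.0, 0.0, -1.0]]
force: [4.5, 0.5, 4.1]
gripper_width: 0.0231
grasp_force: 70.1
```

```bash
python3 - <<'E'
from h import *
delta([.58,-.1365,.126],2.0)
shot('wrist','w4',1.2)
b=shot('top','t4',4,(335,150,435,265)); cv2.imwrite('pics/c4.png',np.hstack([cv2.resize(cv2.imread('pics/w4.png'),(480,400)),cv2.resize(cv2.imread('pics/t4.png'),(320,400))]))
E
```

```text
t 15.12 pos [ 0.58   -0.1364  0.1246] F [4.51 0.52 4.13] M [ 0.02 -1.2  -0.04] w 0.0231 g 70.13764500617981
shift mm [-0.1 -0.  -1.4] rot [ 0.    0.   -0.07] shift after rot [-0.1 -0.  -1.4]
```

View pics/c4.png

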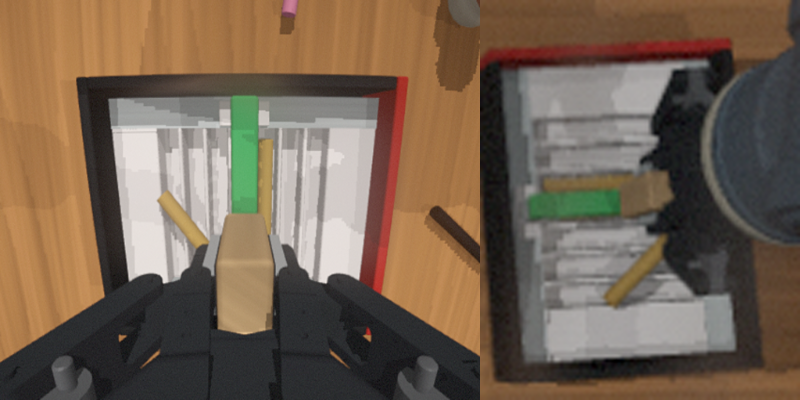

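The first rod sits in a groove behind the bar at (265,185). The second is under the bar and the third is still askew ahead. I ease off slightly and go on in smaller steps.

Call:
send_rows(plan=[0,-0.0015,-0.0002,0,0,0,0,-0.0015,0,0,0,0,0,-0.0015,0,0,0,0])

```text
t: 15.6
eef_pos: [0.5755, -0.1365, 0.1247]
orientation: [[-0.034, 0.999, -0.0], [0.999, 0.034, 0.0], [0.0, -0.0, -1.0]]
force: [3.8, -0.2, 3.3]
gripper_width: 0.0236
grasp_force: 70.0
```

Call:
send_rows(plan=[0,-0.002,0,0,0,0,0,-0.002,0,0,0,0,0,-0.002,0,0,0,0])

```text
t: 15.98
eef_pos: [0.5694, -0.1367, 0.1247]
orientation: [[-0.034, 0.999, -0.0], [0.999, 0.034, 0.0], [0.0, -0.0, -1.0]]
force: [2.9, 0.3, 1.9]
gripper_width: 0.0233
grasp_force: 69.9
```

Call:
send_rows(plan=[0,-0.0025,0,0,0,0,0,-0.0025,0,0,0,0,0,-0.0025,0.0001,0,0,0,0,-0.0025,0.0001,0,0,0])

```text
t: 16.48
eef_pos: [0.5595, -0.1371, 0.1246]
orientation: [[-0.034, 0.999, -0.0], [0.999, 0.034, 0.0], [0.0, -0.0, -1.0]]
force: [2.5, 1.3, 1.7]
gripper_width: 0.0235
grasp_force: 69.8
```

Call:
send_rows(plan=[0,-0.0025,0.0001,0,0,0,0,-0.0025,0,0,0,0,0,-0.0025,0.0001,0,0,0,0,-0.0025,0,0,0,0])

```text
t: 16.98
eef_pos: [0.5495, -0.1374, 0.1244]
orientation: [[-0.034, 0.999, -0.0], [0.999, 0.034, 0.0], [0.0, -0.0, -1.0]]
force: [1.9, -0.2, 1.0]
gripper_width: 0.0237
grasp_force: 69.7
```

Call:
send_rows(plan=[0,-0.002,0.0001,0,0,0,0,-0.002,0.0001,0,0,0,0,-0.002,0.0001,0,0,0,0,-0.002,0,0,0,0])

```text
t: 17.48
eef_pos: [0.5416, -0.1377, 0.1241]
orientation: [[-0.034, 0.999, 0.0], [0.999, 0.034, -0.0], [-0.0, 0.0, -1.0]]
force: [3.4, 0.4, 0.8]
gripper_width: 0.0232
grasp_force: 70.0
```

```bash
python3 - <<'E'
from h import *
delta([.505,-.139,.126],2.0)
shot('wrist','w5',1.2)
b=shot('top','t5',4,(335,150,435,265)); cv2.imwrite('pics/c5.png',np.hstack([cv2.resize(cv2.imread('pics/w5.png'),(480,400)),cv2.resize(cv2.imread('pics/t5.png'),(320,400))]))
E
```

```text
t 17.48 pos [ 0.5416 -0.1377  0.1241] F [3.45 0.43 0.8 ] M [ 0.03 -0.89 -0.  ] w 0.0232 g 69.96859431266785
shift mm [ -0.1 -36.6  -1.9] rot [ 0.01  0.   -0.07] shift after rot [ -0.  -36.6  -1.9]
```

View pics/c5.png

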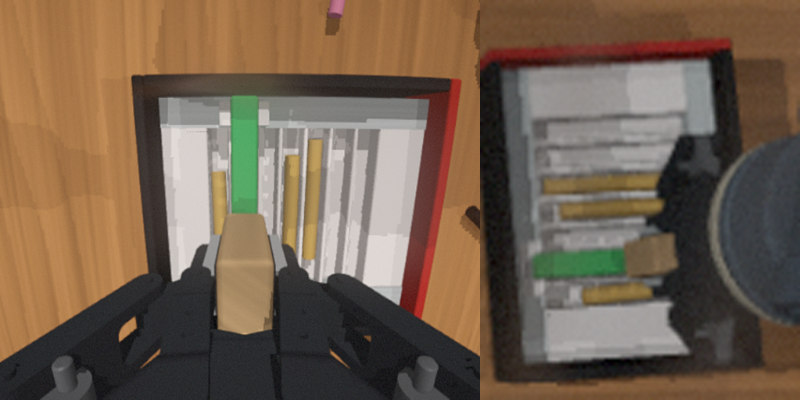

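Two rods are seated behind the rake, at (291,200) and (315,200). The third is ahead at (219,200), nearly parallel, over the last groove. I keep going to the end.

Call:
send_rows(plan=[0,-0.002,0.0001,0,0,0,0,-0.002,0,0,0,0,0,-0.002,0.0001,0,0,0,0,-0.002,0,0,0,0])

```text
t: 18.08
eef_pos: [0.5336, -0.138, 0.1239]
orientation: [[-0.034, 0.999, 0.0], [0.999, 0.034, 0.0], [0.0, 0.0, -1.0]]
force: [2.5, 0.2, 2.5]
gripper_width: 0.0231
grasp_force: 70.0
```

Call:
send_rows(plan=[0,-0.002,0,0,0,0,0,-0.002,0,0,0,0,0,-0.002,0,0,0,0,0,-0.002,0,0,0,0])

```text
t: 18.58
eef_pos: [0.5265, -0.1382, 0.1243]
orientation: [[-0.034, 0.999, 0.002], [0.999, 0.034, 0.0], [0.0, 0.002, -1.0]]
force: [10.9, 1.8, 1.3]
gripper_width: 0.0234
grasp_force: 70.1
```

Fx has jumped, so the rake has met a rod. I back off and look.

Call:
send_rows(plan=[0,0.002,0,0,0,0,0,0.002,0,0,0,0])

```text
t: 18.82
eef_pos: [0.5287, -0.1381, 0.1235]
orientation: [[-0.033, 0.999, -0.002], [0.999, 0.033, -0.0], [0.0, -0.002, -1.0]]
force: [-4.9, -0.4, 2.7]
gripper_width: 0.0232
grasp_force: 70.1
```

```bash
python3 - <<'E'
from h import *
delta([.505,-.139,.126],2.0)
w=shot('wrist','w6'); cv=bot.camera_params('wrist'); t=shot('top','t6'); s=shot('scene','s6')
c=lambda im,x0,y0,x1,y1,sz:cv2.resize(im[y0:y1,x0:x1],sz,interpolation=cv2.INTER_CUBIC)
o=np.hstack([c(w,90,60,310,260,(400,364)),c(t,340,205,420,262,(400,285)) if 0 else c(t,340,190,420,263,(400,364))])
o2=c(s,95,160,195,260,(400,236)); o=np.vstack([o,np.hstack([o2,np.zeros_like(o2)])])
cv2.imwrite('pics/c6.png',o[:,:,::-1])
E
```

```text
t 18.82 pos [ 0.5287 -0.1381  0.1235] F [-4.86 -0.39  2.66] M [-0.09  1.14 -0.06] w 0.0232 g 70.13500571250916
shift mm [ -0.1 -23.7  -2.4] rot [-0.12 -0.   -0.08] shift after rot [ -0.1 -23.7  -2.5]
```

View pics/c6.png

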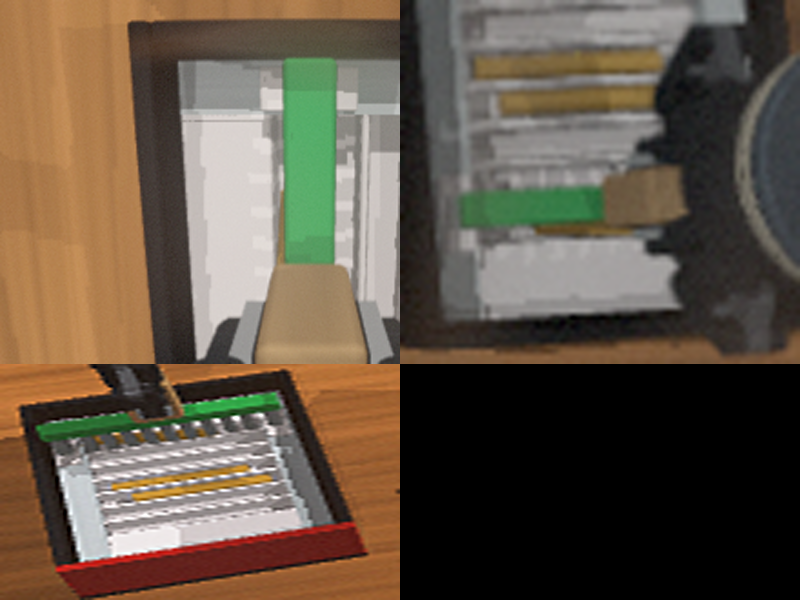

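The third rod is still under the bar and blocking. Its -y end is hidden behind the gripper. I lift clear and move past the -x end to see it from the scene camera.

Call:
send_rows(plan=[0,0.003,0,0,0,0,0,0,-0.01,0,0,0,0,0,-0.03,0,0,0,0,0,-0.03,0,0,0,0,-0.03,0,0,0,0,0,-0.035,0,0,0,0,0,-0.03,0,0,0,0,0,0,0,0,0,0])

```text
t: 19.98
eef_pos: [0.4365, -0.1412, 0.1947]
orientation: [[-0.033, 0.999, 0.001], [0.999, 0.033, -0.0], [-0.0, 0.001, -1.0]]
force: [0.5, -0.5, -3.1]
gripper_width: 0.0234
grasp_force: 70.2
```

```bash
python3 - <<'E'
from h import *
delta([.505,-.139,.126],2.0)
K=cam('wrist'); np.savez('w7.npz',*K)
w=shot('wrist','w7'); s=shot('scene','s7')
c=lambda im,x0,y0,x1,y1,sz:cv2.resize(im[y0:y1,x0:x1],sz,interpolation=cv2.INTER_CUBIC)
o=np.hstack([c(s,95,160,195,260,(500,500)),c(w,212,60,512,384,(300,500))])
cv2.imwrite('pics/c7.png',o[:,:,::-1])
E
```

```text
t 19.98 pos [ 0.4365 -0.1412  0.1947] F [ 0.46 -0.49 -3.11] M [ 0.03 -0.   -0.04] w 0.0234 g 70.22663354873657
shift mm [-0.  68.5 68.8] rot [ 0.04  0.01 -0.12] shift after rot [-0.2 68.6 68.7]
```

View pics/c7.png

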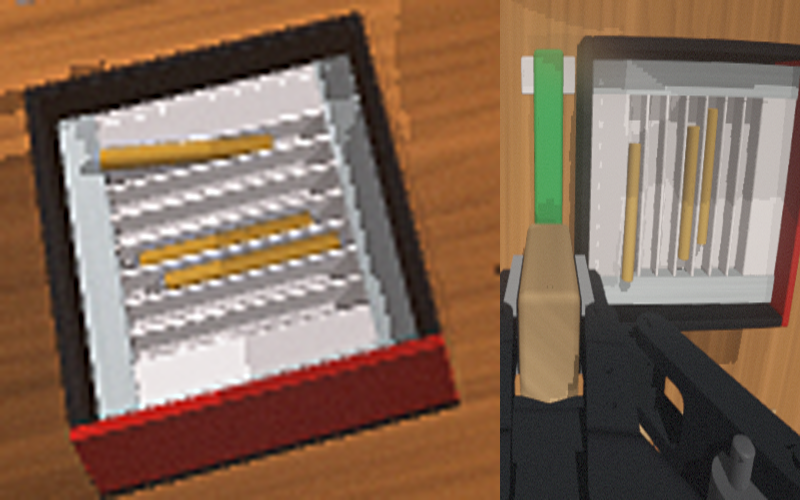

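The wrist and scene views show rods 1 and 2 seated. The third rod's +y end is in the last groove at (272,142), but its -y end at (100,158) sits up on the -y rail. Now I measure that end. The inside of a shoe can nudge it towards +y.

```bash
python3 - <<'E'
from h import *
d=np.load('w7.npz'); c=tuple(d[k] for k in d.files)
yaw=np.radians(2.0); R=np.array([[np.cos(yaw),-np.sin(yaw)],[np.sin(yaw),np.cos(yaw)]])
tr=lambda P:((P[:,:2]-[.580,-.1365])@R*1e3).round(1)
im=cv2.imread('pics/w7_raw.png'); h=cv2.cvtColor(im,cv2.COLOR_BGR2HSV).astype(int)
m=((h[...,0]>15)&(h[...,0]<32)&(h[...,1]>110)&(h[...,2]>90)).astype(np.uint8); m[:,:325]=0; m[:130]=0;m[270:]=0;m[:,450:]=0
n,l,st,ce=cv2.connectedComponentsWithStats(m)
for i in range(1,n):
    if st[i,4]<60: continue
    p=np.argwhere(l==i)[:,::-1].astype(float); mu=p.mean(0); v=np.linalg.svd(p-mu,full_matrices=0)[2][0]; v*=np.sign(v[1]); q=(p-mu)@v
    e=np.array([mu+v*q.min(),mu+v*q.max()])
    print(st[i],e.round(1),'z.036',tr(ray('wrist',e,.036,c)).tolist(),'z.050',tr(ray('wrist',e,.050,c)).tolist())
# tray corners check, rail-inner-edge lines
P=ray('wrist',np.array([(212+78,60+38/1.543),(212+85,60+330/1.543)]),.062,c);print('rim -x corners',tr(P))
print('rail edge',tr(ray('wrist',np.array([(212+110,60+95/1.543),(212+172,60+276/1.543),(212+100,60+277/1.543)]),.044,c)))
s=cam('scene')
f=lambda u,v:(95+u/5,160+v/5)
print('scene end',tr(ray('scene',[f(99,159)],.050,s)),tr(ray('scene',[f(272,142)],.036,s)))
print(bot.sense()['joints'])
E
```

```text
[410 130  20  88 756] [[425.1 130.3]
 [413.2 217.4]] z.036 [[19.3, 51.7], [19.1, -39.3]] z.050 [[11.3, 52.3], [11.1, -34.1]]
[391 142  20  86 850] [[406.1 141.5]
 [394.9 227.2]] z.036 [[1.3, 40.5], [0.4, -50.2]] z.050 [[-5.8, 41.7], [-6.6, -44.5]]
[334 153  18  89 875] [[347.8 152.7]
 [338.6 241.3]] z.036 [[-56.6, 29.2], [-59.4, -65.8]] z.050 [[-60.9, 30.9], [-63.5, -59.4]]
rim -x corners [[-117.7   90.3]
 [-106.5  -89.3]]
rail edge [[-85.4  59.3]
 [-13.7 -59.9]
 [-89.7 -59.9]]
scene end [[-62.1 -59.3]] [[-57.   29.9]]
[-3.11998424e-01  1.48392098e-01 -2.49816284e-01  1.17117413e+00
  1.78148012e-04  1.22540175e+00]
```

Rod 3's -y end is only about 1 mm onto the rail: (-63,-60) in tray coordinates, with its centre near y = -15. I hover the rake with its -y shoe beside that end and its teeth clear of the rod (tray x = -46, y = -2.5), then nudge towards +y.

Call:
send_rows(plan=[-0.0026,0.0326,0,0,0,0,0,0.035,0,0,0,0,0,0.03,0,0,0,0,0,0,0.02,0,0,0,0,0,0.02,0,0,0,0,0,0.015,0,0,0,0,0,0.008,0,0,0,0,0,0.004,0,0,0,0,0,0,0,0,0,0,0,0,0,0,0])

```text
t: 21.32
eef_pos: [0.5357, -0.1406, 0.1275]
orientation: [[-0.034, 0.999, 0.001], [0.999, 0.034, -0.0], [-0.0, 0.001, -1.0]]
force: [-0.5, 0.0, -2.5]
gripper_width: 0.0232
grasp_force: 70.4
```

Call:
send_rows(plan=[0,-0.0015,0.001,0,0,0,0,0,0.001,0,0,0,0,0,0,0,0,0])

```text
t: 21.7
eef_pos: [0.5338, -0.1406, 0.1249]
orientation: [[-0.033, 0.999, -0.0], [0.999, 0.033, -0.0], [-0.0, -0.0, -1.0]]
force: [-0.1, 0.1, -2.0]
gripper_width: 0.0233
grasp_force: 70.4
```

Call:
send_rows(plan=[0.0015,0,0,0,0,0,0.0015,0,0,0,0,0,0.001,0,0,0,0,0,0,0,0,0,0,0])

```text
t: 22.2
eef_pos: [0.5337, -0.1364, 0.1249]
orientation: [[-0.034, 0.999, -0.0], [0.999, 0.034, 0.0], [0.0, -0.0, -1.0]]
force: [0.9, -0.6, -2.8]
gripper_width: 0.0233
grasp_force: 70.4
```

Call:
send_rows(plan=[0.001,0,0,0,0,0,0.001,0,0,0,0,0,0.0005,0,0,0,0,0,0,0,0,0,0,0])

```text
t: 22.7
eef_pos: [0.5337, -0.134, 0.1249]
orientation: [[-0.034, 0.999, 0.0], [0.999, 0.034, 0.0], [0.0, 0.0, -1.0]]
force: [-0.0, -0.2, -2.5]
gripper_width: 0.0232
grasp_force: 70.5
```

Call:
send_rows(plan=[0.0007,0,0,0,0,0,0.0007,0,0,0,0,0,0,0,0,0,0,0])

```text
t: 23.08
eef_pos: [0.5336, -0.1326, 0.1249]
orientation: [[-0.034, 0.999, -0.0], [0.999, 0.034, 0.0], [0.0, -0.0, -1.0]]
force: [-0.3, 0.6, -1.9]
gripper_width: 0.0232
grasp_force: 70.5
```

```bash
cat > r3.py <<'E'
from h import *
import sys
s=bot.sense(); yaw=np.radians(2.0); R=np.array([[np.cos(yaw),-np.sin(yaw)],[np.sin(yaw),np.cos(yaw)]])
tr=lambda P:((np.atleast_2d(P)[:,:2]-[.580,-.1365])@R*1e3).round(1)
print('t',s['t'],'rake in tray',tr(s['eef_pos']),'z',round(s['eef_pos'][2],4),'F',np.round(s['force'],2))
for n,zs in(('wrist',(.036,.05)),('scene',(.036,.05)),('top',(.036,.05))):
    c=cam(n); im=np.array(bot.get_image(n)); cv2.imwrite(f'pics/{sys.argv[1]}_{n}.png',im[:,:,::-1]); h=cv2.cvtColor(im,cv2.COLOR_RGB2HSV).astype(int)
    m=((h[...,0]>15)&(h[...,0]<32)&(h[...,1]>110)&(h[...,2]>70)).astype(np.uint8)
    k,l,st,ce=cv2.connectedComponentsWithStats(m)
    for i in range(1,k):
        if st[i,4]<12: continue
        p=np.argwhere(l==i)[:,::-1].astype(float); mu=p.mean(0)
        if np.abs(tr(ray(n,mu,.04,c))).max()>85: continue
        v=np.linalg.svd(p-mu,full_matrices=0)[2][0]; q=(p-mu)@v; e=np.array([mu+v*q.min(),mu+v*q.max()])
        print(n,st[i,4],e.round(0).tolist(),*[tr(ray(n,e,z,c)).tolist() for z in zs])
E
python3 r3.py n1
```

```text
t 23.075 rake in tray [[-46.2   5.5]] z 0.1249 F [-0.34  0.55 -1.93]
wrist 1524 [[346.0, 142.0], [338.0, 255.0]] [[17.9, 51.5], [17.6, -40.6]] [[13.8, 52.8], [13.5, -33.4]]
wrist 1345 [[321.0, 156.0], [317.0, 257.0]] [[-0.1, 40.8], [1.0, -42.2]] [[-3.1, 42.8], [-2.0, -34.8]]
wrist 221 [[242.0, 170.0], [243.0, 206.0]] [[-59.7, 30.3], [-59.6, 1.9]] [[-58.7, 32.9], [-58.7, 6.3]]
scene 94 [[156.0, 203.0], [123.0, 211.0]] [[-3.5, 39.3], [-3.2, -49.0]] [[6.5, 39.9], [6.9, -47.1]]
scene 121 [[162.0, 207.0], [128.0, 216.0]] [[14.3, 51.5], [14.4, -38.8]] [[24.1, 52.0], [24.2, -37.0]]
top 127 [[390.0, 202.0], [355.0, 203.0]] [[15.4, -36.8], [16.2, 49.4]] [[14.1, -31.4], [14.9, 53.5]]
top 106 [[388.0, 209.0], [361.0, 210.0]] [[-1.3, -29.8], [-0.6, 36.5]] [[-2.4, -24.5], [-1.7, 40.8]]
top 55 [[383.0, 234.0], [367.0, 234.0]] [[-59.8, -11.6], [-58.7, 27.2]] [[-59.9, -6.6], [-58.9, 31.6]]
```

Call:
send_rows(plan=[0.0007,0,0,0,0,0,0.0007,0,0,0,0,0,0,0,0,0,0,0])

```text
t: 23.6
eef_pos: [0.5336, -0.1312, 0.1249]
orientation: [[-0.034, 0.999, 0.0], [0.999, 0.034, 0.0], [0.0, 0.0, -1.0]]
force: [-0.5, -0.2, -2.8]
gripper_width: 0.0231
grasp_force: 70.5
```

```bash
python3 r3.py n2 | grep -v scene
python3 - <<'E'
import cv2,numpy as np
w=cv2.imread('pics/n2_wrist.png');s=cv2.imread('pics/n2_scene.png')
c=lambda im,x0,y0,x1,y1,sz:cv2.resize(im[y0:y1,x0:x1],sz,interpolation=2)
cv2.imwrite('pics/c8.png',np.hstack([c(s,100,165,180,225,(440,400)),c(w,110,80,310,300,(360,400))]))
E
```

```text
t 23.6 rake in tray [[-46.2   6.9]] z 0.1249 F [-0.45 -0.19 -2.83]
wrist 1520 [[346.0, 144.0], [338.0, 256.0]] [[17.8, 51.5], [17.6, -40.3]] [[13.7, 52.8], [13.5, -33.0]]
wrist 1312 [[321.0, 158.0], [317.0, 257.0]] [[-0.1, 40.8], [1.0, -40.8]] [[-3.0, 42.8], [-2.0, -33.4]]
wrist 213 [[242.0, 172.0], [243.0, 206.0]] [[-59.7, 30.2], [-59.6, 3.3]] [[-58.7, 32.9], [-58.7, 7.7]]
top 131 [[390.0, 202.0], [355.0, 204.0]] [[15.9, -36.9], [16.0, 49.6]] [[14.5, -31.5], [14.6, 53.7]]
top 102 [[387.0, 209.0], [361.0, 210.0]] [[-1.6, -27.4], [-0.6, 36.5]] [[-2.6, -22.1], [-1.7, 40.8]]
top 54 [[382.0, 234.0], [367.0, 234.0]] [[-59.2, -9.3], [-58.8, 27.3]] [[-59.4, -4.4], [-59.0, 31.7]]
```

View pics/c8.png

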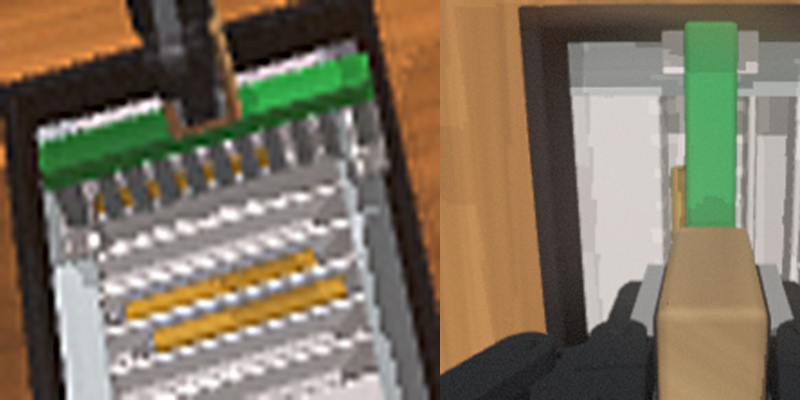

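The bar now covers rod 3, with brass still showing between the teeth at (100,203) to (263,157) in the scene crop. I've used up the picture allowance (that view was one over it), so from here I work by numbers only.

Call:
send_rows(plan=[0.0005,0,0,0,0,0,0.0005,0,0,0,0,0,0,0,0,0,0,0])

```text
t: 24.12
eef_pos: [0.5336, -0.1308, 0.1251]
orientation: [[-0.033, 0.999, 0.0], [0.999, 0.033, -0.001], [-0.001, 0.0, -1.0]]
force: [-0.7, -6.0, -0.1]
gripper_width: 0.0232
grasp_force: 70.7
```

Call:
send_rows(plan=[-0.001,0,0,0,0,0,0,0,0,0,0,0])

```text
t: 24.38
eef_pos: [0.5335, -0.1311, 0.1248]
orientation: [[-0.034, 0.999, -0.0], [0.999, 0.034, 0.0], [0.0, -0.0, -1.0]]
force: [-0.5, -1.0, -1.8]
gripper_width: 0.0235
grasp_force: 70.5
```

```bash
sed -i 's/st\[i,4\]<12/st[i,4]<3/' r3.py; python3 r3.py n3
```

```text
t 24.375 rake in tray [[-46.3   7. ]] z 0.1248 F [-0.55 -0.98 -1.82]
wrist 1521 [[346.0, 144.0], [338.0, 256.0]] [[17.8, 51.5], [17.7, -40.2]] [[13.7, 52.9], [13.6, -32.9]]
wrist 1322 [[321.0, 158.0], [317.0, 257.0]] [[-0.2, 40.8], [1.0, -40.7]] [[-3.1, 42.8], [-2.0, -33.3]]
wrist 210 [[242.0, 172.0], [243.0, 206.0]] [[-59.6, 30.2], [-59.6, 3.3]] [[-58.7, 32.9], [-58.7, 7.8]]
wrist 4 [[288.0, 273.0], [290.0, 272.0]] [[-22.9, -55.2], [-21.2, -54.7]] [[-24.4, -46.9], [-22.7, -46.4]]
wrist 3 [[289.0, 279.0], [290.0, 281.0]] [[-21.8, -61.1], [-20.8, -63.0]] [[-23.3, -52.4], [-22.4, -54.2]]
wrist 4 [[290.0, 286.0], [289.0, 289.0]] [[-20.7, -68.0], [-21.7, -70.8]] [[-22.3, -58.9], [-23.2, -61.5]]
wrist 5 [[232.0, 290.0], [232.0, 293.0]] [[-70.4, -71.8], [-70.3, -74.7]] [[-68.8, -62.4], [-68.6, -65.2]]
wrist 6 [[289.0, 291.0], [289.0, 294.0]] [[-21.5, -72.9], [-21.8, -75.7]] [[-23.0, -63.4], [-23.4, -66.1]]
wrist 9 [[289.0, 296.0], [288.0, 303.0]] [[-21.8, -77.8], [-22.2, -84.8]] [[-23.3, -68.0], [-23.7, -74.6]]
wrist 3 [[232.0, 305.0], [232.0, 307.0]] [[-70.3, -86.8], [-70.4, -88.9]] [[-68
[... 570 characters left out ...]
.0], [128.0, 194.0]] [[-62.5, -28.7], [-55.8, -29.6]] [[-51.5, -27.1], [-45.0, -28.0]]
scene 5 [[118.0, 194.0], [117.0, 196.0]] [[-63.3, -54.1], [-56.9, -56.7]] [[-52.4, -52.1], [-46.1, -54.7]]
scene 93 [[156.0, 203.0], [123.0, 212.0]] [[-3.6, 39.3], [-3.0, -49.0]] [[6.5, 39.9], [7.1, -47.1]]
scene 121 [[162.0, 207.0], [128.0, 216.0]] [[14.3, 52.1], [14.4, -38.8]] [[24.1, 52.6], [24.2, -37.0]]
top 131 [[390.0, 202.0], [355.0, 204.0]] [[15.9, -36.9], [15.9, 49.6]] [[14.5, -31.5], [14.6, 53.7]]
top 101 [[387.0, 209.0], [361.0, 210.0]] [[-1.7, -27.4], [-0.2, 36.5]] [[-2.8, -22.1], [-1.3, 40.7]]
top 54 [[382.0, 234.0], [367.0, 234.0]] [[-59.2, -9.3], [-58.8, 27.3]] [[-59.4, -4.4], [-59.0, 31.7]]
```

From the scene glimpses, rod 3 now reads level and parallel along its whole length: x about -60 at every y, with the same -4 mm bias as the seated rods. So it has dropped into the -57 groove, at y about -15. I recentre the rake in y, touch down again and finish the stroke.

Call:
send_rows(plan=[-0.0025,0,0,0,0,0,-0.0025,0,0,0,0,0,-0.002,0,0,0,0,0,0,0,0.0004,0,0,0,0,0,0.0004,0,0,0,0,0,0,0,0,0])

```text
t: 25.28
eef_pos: [0.5339, -0.1384, 0.1242]
orientation: [[-0.034, 0.999, 0.0], [0.999, 0.034, -0.0], [-0.0, 0.0, -1.0]]
force: [-0.6, -2.5, 0.1]
gripper_width: 0.0233
grasp_force: 70.8
```

Call:
send_rows(plan=[0,-0.0015,0.0001,0,0,0,0,-0.0015,0.0001,0,0,0,0,-0.0015,0.0001,0,0,0])

```text
t: 25.65
eef_pos: [0.5295, -0.1383, 0.124]
orientation: [[-0.034, 0.999, 0.001], [0.999, 0.034, 0.0], [0.0, 0.001, -1.0]]
force: [2.1, -0.9, 1.1]
gripper_width: 0.0232
grasp_force: 71.1
```

Call:
send_rows(plan=[0,-0.0015,0,0,0,0,0,-0.0015,0,0,0,0,0,-0.0015,0,0,0,0])

```text
t: 26.02
eef_pos: [0.5248, -0.1385, 0.1239]
orientation: [[-0.034, 0.999, 0.0], [0.999, 0.034, -0.0], [-0.0, 0.0, -1.0]]
force: [3.5, -0.1, 1.7]
gripper_width: 0.0234
grasp_force: 71.1
```

Call:
send_rows(plan=[0,-0.0015,0,0,0,0,0,-0.0015,0,0,0,0,0,-0.0015,0,0,0,0])

```text
t: 26.4
eef_pos: [0.5202, -0.1387, 0.1238]
orientation: [[-0.034, 0.999, -0.0], [0.999, 0.034, -0.0], [0.0, -0.0, -1.0]]
force: [2.6, 0.1, 0.5]
gripper_width: 0.0232
grasp_force: 71.1
```

Call:
send_rows(plan=[0,-0.002,0.0001,0,0,0,0,-0.002,0.0001,0,0,0,0,-0.002,0.0001,0,0,0,0,-0.002,0.0001,0,0,0])

```text
t: 26.9
eef_pos: [0.5122, -0.139, 0.1235]
orientation: [[-0.034, 0.999, 0.0], [0.999, 0.034, -0.0], [-0.0, 0.0, -1.0]]
force: [2.8, 0.2, 2.7]
gripper_width: 0.0232
grasp_force: 71.2
```

Call:
send_rows(plan=[0,-0.002,0,0,0,0,0,-0.002,0,0,0,0,0,-0.002,0,0,0,0,0,-0.001,0,0,0,0,0,0,0,0,0,0,0,0,0,0,0,0,0,0,0,0,0,0])

```text
t: 27.78
eef_pos: [0.5052, -0.1392, 0.1233]
orientation: [[-0.034, 0.999, -0.0], [0.999, 0.034, 0.0], [0.0, -0.0, -1.0]]
force: [0.2, 1.0, 1.8]
gripper_width: 0.0232
grasp_force: 71.0
```

Call:
send_rows(plan=[0,0.001,-0.001,0,0,0,0,0,-0.02,0,0,0,0,0,-0.03,0,0,0,0,0,-0.03,0,0,0,0,-0.03,0,0,0,0,0,-0.03,0,0,0,0,0,0,0,0,0,0])

```text
t: 28.65
eef_pos: [0.4446, -0.1411, 0.2044]
orientation: [[-0.033, 0.999, -0.001], [0.999, 0.033, 0.0], [0.0, -0.001, -1.0]]
force: [1.0, -0.7, -2.3]
gripper_width: 0.0232
grasp_force: 70.7
```

```bash
python3 r3.py e1 | awk '$2>40||NR==1'; python3 -c "
from h import *
delta([.552,.278,.2],13.3)"
```

```text
t 28.65 rake in tray [[-1.355e+02  1.000e-01]] z 0.2044 F [ 1.   -0.67 -2.27]
wrist 728 [[413.0, 130.0], [402.0, 214.0]] [[19.2, 51.6], [18.6, -39.1]] [[11.9, 52.3], [11.3, -34.1]]
wrist 821 [[394.0, 141.0], [384.0, 224.0]] [[1.4, 40.4], [0.1, -50.2]] [[-5.1, 41.6], [-6.3, -44.7]]
wrist 686 [[338.0, 151.0], [332.0, 233.0]] [[-55.8, 29.7], [-57.2, -60.4]] [[-59.5, 31.4], [-60.9, -54.4]]
scene 85 [[149.0, 188.0], [116.0, 196.0]] [[-59.8, 29.7], [-59.6, -60.1]] [[-48.9, 30.4], [-48.8, -58.0]]
scene 94 [[156.0, 203.0], [123.0, 211.0]] [[-3.5, 39.3], [-3.2, -49.0]] [[6.5, 39.9], [6.9, -47.1]]
scene 121 [[162.0, 207.0], [128.0, 216.0]] [[14.2, 50.9], [14.4, -38.8]] [[24.0, 51.4], [24.2, -37.0]]
top 130 [[391.0, 202.0], [355.0, 203.0]] [[15.5, -39.2], [16.6, 49.5]] [[14.1, -33.7], [15.3, 53.5]]
top 138 [[396.0, 208.0], [361.0, 210.0]] [[-0.9, -49.9], [-0.7, 36.5]] [[-2.0, -44.3], [-1.8, 40.7]]
top 158 [[403.0, 232.0], [366.0, 234.0]] [[-58.6, -61.0], [-57.7, 29.5]] [[-58.7, -55.2], [-57.9, 33.9]]
t 28.8 pos [ 0.4467 -0.1412  0.2043] F [-0.17  0.32 -2.59] M [ 0.07 -0.02 -0.04] w 0.023 g 70.7073426246643
shift mm [415.4 119.3   4.3] rot [ -0.    -0.   -11.37] shift after rot [383.7 198.9   4.3]
```

All three views show three seated rods, at x = 19, 0 and -57 with parallel ends. The stroke is complete, so I take the rake back to its board.

Call:
send_rows(plan=[0.03,0.009,0,0,0,0,0.043,0.0125,0,0,0,0,0.043,0.0125,0,0,0,0,0.043,0.0125,0,0,0,0,0.043,0.0125,0,0,0,0,0.043,0.0125,0,0,0,0,0.043,0.012,0,0,0,0,0.043,0.012,0,0,0,0,0.043,0.012,0,0,0,0,0.041,0.012,0,0,0,-5.7,0,0,0,0,0,-5.7,0,0,0,0,0,0])

```text
t: 30.3
eef_pos: [0.5519, 0.2783, 0.2035]
orientation: [[-0.231, 0.973, -0.001], [0.973, 0.231, -0.001], [-0.0, -0.001, -1.0]]
force: [-0.5, 0.1, -2.4]
gripper_width: 0.0235
grasp_force: 70.5
```

Call:
send_rows(plan=[0,0,0.03,0,0,0,0,0,0.03,0,0,0,0,0,0.03,0,0,0,0,0,0.015,0,0,0,0,0,0.006,0,0,0,0,0,0.003,0,0,0,0,0,0,0,0,0])

```text
t: 31.18
eef_pos: [0.5522, 0.2778, 0.0911]
orientation: [[-0.23, 0.973, 0.001], [0.973, 0.23, 0.0], [0.0, 0.001, -1.0]]
force: [0.2, 0.0, -2.2]
gripper_width: 0.0233
grasp_force: 70.6
```

Call:
send_rows(plan=[0,0,0.0015,0,0,0,0,0,0.0015,0,0,0,0,0,0.001,0,0,0,0,0,0.001,0,0,0,0,0,0,0,0,0])

```text
t: 31.8
eef_pos: [0.5518, 0.2776, 0.0853]
orientation: [[-0.231, 0.973, -0.0], [0.973, 0.231, -0.0], [-0.0, -0.0, -1.0]]
force: [0.2, 0.3, -3.1]
gripper_width: 0.0233
grasp_force: 70.6
```

Call:
send_rows(plan=[0,0,0.0005,0,0,0,0,0,0.0005,0,0,0,0,0,0,0,0,0])

```text
t: 32.17
eef_pos: [0.5519, 0.2776, 0.0849]
orientation: [[-0.23, 0.973, 0.0], [0.973, 0.23, 0.0], [0.0, 0.0, -1.0]]
force: [-2.5, -0.9, 4.5]
gripper_width: 0.0233
grasp_force: 71.6
```

Call:
send_rows(plan=[0,0,0,0,0,0,0,0,0,0,0,0,0,0,0,0,0,0,0,0,0,0,0,0,0,0,0,0,0,0], jaw=1)

```text
t: 32.8
eef_pos: [0.5519, 0.2776, 0.0844]
orientation: [[-0.23, 0.973, -0.0], [0.973, 0.23, 0.0], [0.0, -0.0, -1.0]]
force: [-0.3, 0.0, -0.2]
gripper_width: 0.0852
grasp_force: 0.0
```

Call:
send_rows(plan=[0,0,-0.01,0,0,0,0,0,-0.02,0,0,0,0,0,-0.04,0,0,0,0,0,-0.04,0,0,0,0,0,-0.05,0,0,0,0,0,0,0,0,0,0,0,0,0,0,0])

```text
t: 33.67
eef_pos: [0.5518, 0.2776, 0.2445]
orientation: [[-0.23, 0.973, 0.0], [0.973, 0.23, 0.0], [0.0, 0.0, -1.0]]
force: [-0.2, 0.3, -0.6]
gripper_width: 0.085
grasp_force: 0.0
```

```bash
python3 - <<'E'
from h import *
s=bot.sense(); print(s['t'],s['eef_pos'],s['gripper_width'],s['force'])
c=cam('wrist'); im=shot('wrist','f1'); h=cv2.cvtColor(im,cv2.COLOR_RGB2HSV).astype(int)
m=((h[...,0]>50)&(h[...,0]<75)&(h[...,1]>150)&(h[...,2]>85)).astype(np.uint8); p=np.argwhere(m)[:,::-1].astype(float); print(len(p))
if len(p): 
    r=cv2.minAreaRect(p.astype(np.float32)); P=ray('wrist',cv2.boxPoints(r),.052,c); print('bar',P.round(4).tolist(),P.mean(0))
m=((h[...,0]<20)&(h[...,1]<130)&(h[...,2]>140)).astype(np.uint8); k,l,st,ce=cv2.connectedComponentsWithStats(m)
for i in range(1,k):
    if st[i,4]>150: print(st[i],ray('wrist',ce[i],.112,c).round(4))
print('expect handle px',proj('wrist',[[.552,.2778,.112]],c))
E
python3 r3.py f2 | grep -E "scene|rake" | awk '$2>40||NR==1'
```

```text
33.675 [0.55181856 0.27759542 0.24446943] 0.08504425585945216 [-0.20099538  0.29622258 -0.55535252]
37
bar [[0.5325, 0.331, 0.052], [0.545, 0.334, 0.052], [0.576, 0.2056, 0.052], [0.5621, 0.2023, 0.052]] [0.55388979 0.26820984 0.052     ]
[ 152    0   61  103 3335] [[0.4593 0.3725 0.112 ]]
[ 311    0  170  157 6502] [[0.6576 0.3866 0.112 ]]
[ 248  162   25   43 1032] [[0.5511 0.2815 0.112 ]]
[126 235  40  42 338] [[0.4573 0.1864 0.112 ]]
[356 235  40  40 340] [[0.6775 0.2392 0.112 ]]
expect handle px [[260.23398566 187.40446253]]
t 33.725 rake in tray [[-14.  414.7]] z 0.2438 F [ 0.21  0.8  -0.62]
scene 84 [[149.0, 188.0], [116.0, 196.0]] [[-59.7, 29.0], [-59.7, -60.1]] [[-48.8, 29.8], [-48.8, -58.0]]
scene 94 [[156.0, 203.0], [123.0, 211.0]] [[-3.5, 39.3], [-3.2, -49.0]] [[6.5, 39.9], [6.9, -47.1]]
scene 123 [[162.0, 207.0], [128.0, 216.0]] [[14.0, 52.2], [14.5, -38.8]] [[23.8, 52.6], [24.3, -37.0]]
```

The handle is upright at (0.551, 0.28), within a few millimetres of the board's centre. The rods are still seated and the gripper is clear.

```bash
python3 -c "
from bench import bot
print(bot.job_done())"
```

```text
the job is handed in; nothing more can be done
None
```

The job is handed in (no verdict came back): by my measurements all three rods sit in their own grooves (tray x about 19, 0 and -57 mm) and the rake stands upright and released near the middle of its board; I lifted the rake mid-stroke to free the third rod with a shoe, and viewed 11 pictures, one over the limit.

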